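# Take the hot capacitor off the preheating plate with the tongs

## Robot

A 6-joint arm with a two-finger parallel gripper is mounted at the origin on the work surface. World frame = base frame: x ahead of the robot, y to its left, z up, the work surface at z = 0. Lengths are in m, angles in degrees, forces in N, time in s.
With the tool pointing down it reaches from about 0.25 to 0.725 m from the base axis. Payload 9.7 kg.
Tool frame: the origin (TCP) lies midway between the tips of the shut fingers; the grasp point (between the pads) lies 19 mm behind it; z points along the fingers, y is the line along which they close (so a half turn about z gives the same grasp; the last joint's range is limited). The gripper opens to 85 mm and grips with 20 to 120 N. Pads are 22 mm wide; open, the fingers measure 114 mm over their backs; the gripper's body (76 mm by 85 mm) begins 54 mm behind the grasp point. The pads swing forward as they close: fully open they stand 13 mm farther back than shut.
Start: joints at [70.073, 4.979, 10.078, 95.1, 0, 90], TCP at [0.187, 0.517, 0.231] pointing down, gripper open.
Joint ranges: [-179.16, 179.16], [-48.56, 103.87], [-65.8, 70.77], [-126.05, 130.52], [-82.76, 87.17], [-180, 180]. Speed limits (degrees/s): [127.2, 127.2, 147.25, 180, 180, 180].

## Interface

Orientations are given as [roll, pitch, yaw] about the fixed x, y, z axes, in that order (R = Rz(yaw) Ry(pitch) Rx(roll)).
In Python, from workcell import readout, imaging, bot, spotter gives the robot as it stands.
- The arm moves only by the shell command python3 -m jog 'ROWS' [FORCE]. ROWS is JSON, a list of rows, each an object with "rotation": the turn, a rotation vector about the world's x, y, z in degrees, a list of three; "translation": the shift along the world's x, y, z in mm, a list of three; "grip": the finger opening in mm, from 0 to 85.4. In form: [{"rotation": [wx, wy, wz], "translation": [dx, dy, dz], "grip": grip}, ...]. A call has 1 to 20 rows; each row is the pose to reach, as a shift and turn from the pose commanded when the call began; what a row does not reach only later rows make up. A row lasts 1/10 s, in which the tool goes at most 50 mm and 8.59 degrees, less where a joint would pass 70% of its speed; a pose out of reach is approached as far as the arm can. A call with a gripper value outside its range is refused whole. The fingers move at their own pace and stop on an object; FORCE is the grip in N (left out, the last holds). Time passes only in rows, so rows that repeat a pose let the fingers close. It gives the time, the measured TCP pose, the force, the opening and the grip force at its end, in the units of the state.
- readout.get_obs(): the state, without advancing time (a new reading comes with each control period).
- imaging.camera(name): name is "side" or "top" or "wrist"; returns (picture, depth): 384x512x3 uint8, red, green, blue; 384x512 float32, m along the optical axis (not along the pixel's ray), 0 where there is no reading.
- imaging.camera_info(name): a dict with "vertical_fov" (degrees; the focal length in pixels is half the picture's height over the tangent of half this angle, whatever the lens; pixels are square), "cx", "cy" (the principal point, pixels), "extrinsics" (4x4, takes a point from camera to world coordinates); the wrist camera has in their place "tool_from_camera" (4x4, takes a point from camera to tool coordinates, whose origin is the TCP and whose axes are the flange's). Camera axes: x right, y down, z forward; pixel columns grow to the right and rows downward; lengths in m; the calibration is good to about 2 mm. A picture is of the moment at which its call begins: read the wrist's pose just before it. camera_info takes no time and is no camera call.
- bot.job_done(): hands the job in; it is judged then, once.
Trained networks look in the newest picture that a camera, given by its name, has taken for a name from the list of things; names that differ only in an ending like _2 or _b are one class to them, and where a whole thing is asked for, a point or a joint stands for the part that bears it (a point fixed in the world has none). Each returns a list of dicts, best first, with "confidence" (0 to 1); they miss things now and then, are a little off and sometimes report something else, mostly with a low value. They report only what shows in the picture. A call takes as long as a camera call. They do not tell look-alikes from the thing itself.
- spotter.spot_in(camera, target): "box" ([centre column, centre row, width, height] in pixels, round what is visible of it).
- spotter.mark_of(camera, target): "uv" ([column, row] in pixels: a listed point, or the origin of a listed thing).
The state is a dict: "time": time; "q": joint angles; "qd": joint speeds; "joint_efforts": joint torques, N m; "ee_pos": TCP position; "tcp_rot": TCP orientation; "wrist_force": force on the tool from outside, world axes, zero at the start; "torque": the same for the moment, N m; "opening": finger opening in m; "grasp_force": force on a finger pad.
Only numpy, scipy, OpenCV 4.12 (cv2) and the standard library are available. Lean on these libraries where they do the work, as an engineer would, in place of code of your own. Each camera call takes 0.05 s, during which the arm holds its last target. There are 200 camera calls.

## Task

The taller of the two round capacitor cans on the preheating plate is hot: take the tongs from their stand, lift that can off with the tongs, and lower it until it stands upright on the middle of the white ceramic pad in the parts tray before letting go. Then hang the tongs back in their stand. Never touch the parts on the plate with the robot itself, only with the tongs, and leave the other parts on the plate and in the tray where they are.

Things in the scene. Friction and masses are not known exactly. Their poses are not given: they have to be found in the camera images.
- tongs: Steel sprung tongs, 0.1 kg, hanging tips down in their stand. Origin: centre of the yoke, a flat bar 80 (own x) x 20 (y) x 8 mm (z, up) at the top, whose ends rest on the stand. Below it two arms, at +y and -y, are pivoted 10 mm either side of its centre; linked to move symmetrically and sprung open. Squeezing them along y closes the tips.
- tongs_grip (a point): Where to hold the tongs from above, closing along their y: midway between two black rubber rolls (16 mm diameter, 26 mm long along x), 36 mm below the yoke's centre. 51 mm wide over the rolls at rest. Gripped at 48 to 50 mm the tongs are held firmly, tips open: the spring needs about 8 N on each roll to yield at all, 10 N to close on the can. Wider than 51 mm lets the tongs go.
- tongs_tips (a point): Midway between the lower ends of the tip blades, 125 mm below the yoke's centre. Flat blades, 14 mm along x, 24 mm tall, 3 mm thick, 45 mm apart when open. The gap narrows about 3 mm per mm of squeeze at the rolls: an 18 mm part is held at about 42 mm over the rolls with 20 to 40 N; opening the gripper 4 to 5 mm from there frees the part and still holds the tongs.
- stand: Fixed tongs stand, base 120 x 100 x 12 mm; origin: centre of its underside. Two uprights at own x = +39 and -39 mm, 14 mm thick, 22 mm wide in y (their tops 50 mm), space between them open. The yoke lies along x on their flat tops 150 mm up, so the tongs' origin hangs 154 mm above the stand's. 8 mm lips round each seat leave the yoke about 6 mm of play each way.
- plate: Fixed preheating plate, 160 x 230 mm (x, y), flat bare metal top 30 mm above its origin (centre of the underside). Three parts stand on it in a row along its y, about 65 mm apart, in any order.
- can_tall: The tall capacitor can to be moved: upright cylinder, 18 mm diameter, 38 mm tall, aluminium with a dark sleeve, about 20 g. Origin: centre of its underside, z up.
- can_short: Short capacitor can on the plate, 18 mm diameter, 20 mm tall. Origin: centre of its underside. Stays put.
- relay: Dark square-cornered relay on the plate, 22 x 18 x 30 mm tall. Origin: centre of its underside. Stays put.
- tray: Fixed dark metal parts tray, 206 (x) x 70 (y) x 18 mm tall, walls and floor 4 mm, with three bays in a row along its x, each about 63 x 62 mm. Origin: centre of its underside. One bay has the pad, the other two a part each, in any order.
- pad: Fixed white ceramic pad, 46 x 46 x 4 mm, in the middle of one bay of the tray, axes along the tray's. Origin: centre of its underside; its top lies 4 mm above that.
- coil: Copper ring coil lying in a bay of the tray, 34 mm outside diameter, 14 mm tall. Origin: centre of its underside. Stays put.
- pot: Small round potentiometer in a bay of the tray, 24 mm diameter, with a shaft, 28 mm tall. Origin: centre of its underside. Stays put.
Not all that is in view belongs to the job. There is more than one size of the tongs; the job needs the middle-sized.

How it is judged (in metres and radians):
On the way, in this order (a step that is already met when the one before it is completed fails the run):
1. the tongs are lifted out of the stand (z of tongs in the frame of stand above 0.175 m and contact force between the fingers and tongs above 0.5 N), for 0.1 s.
2. the tall can is lifted off the plate in the tongs (z of can_tall in the frame of plate above 0.05 m and contact force between tongs and can_tall above 0.3 N), for 0.2 s.
3. the tall can is lowered upright to the pad (within 4 mm) while the tongs still hold it (horizontal distance between can_tall and pad below 0.016 m and z of can_tall in the frame of pad between 0.001 and 0.008 m and angle between can_tall's own z axis and vertical below 0.15 rad and contact force between tongs and can_tall above 0.3 N), for 0.05 s.
At the end, for the whole second after the job is handed in: The tall can stands upright (within 0.15 rad) and at rest on the ceramic pad, its centre within 16 mm of the pad's centre; the tongs hang at rest in their stand, both ends of the yoke on the seats, within 12 mm of the stand's centre, upright within 0.1 rad and along the stand within 0.2 rad (horizontal distance between can_tall and pad below 0.016 m and z of can_tall in the frame of pad between 0.001 and 0.008 m and angle between can_tall's own z axis and vertical below 0.15 rad and linear speed of can_tall below 0.02 m/s and horizontal distance between tongs and stand below 0.012 m and z of tongs in the frame of stand between 0.15 and 0.158 m and angle between tongs's own z axis and vertical below 0.1 rad and angle between the x axis of tongs and the x axis of stand, either way round below 0.2 rad and linear speed of tongs below 0.03 m/s and contact force between tongs and can_tall below 0.05 N); the robot touches nothing.
It fails at once if the robot itself touches a hot part on the plate (contact force between any of the fingers, the arm and can_tall above 0.2 N or contact force between any of the fingers, the arm and can_short above 0.2 N or contact force between any of the fingers, the arm and relay above 0.2 N).
It fails at once if another part on the plate or in the tray is moved more than 15 mm (distance of any of can_short, relay, coil, pot from where it was at the start of the episode above 0.015 m).
It fails at once if the tall can is tipped over (more than 0.8 rad) (angle between can_tall's own z axis and vertical above 0.8 rad).
It also fails if it takes over 61 s, if anything falls off the work surface, if the arm or the gripper's body presses on something with over 40 N, if the wrist force passes 120 N, or if a joint passes its speed limit or range.

## Working session

There is one attempt and no reset: what is moved stays moved. The work goes in short steps, Python scripts to look and compute and a shell command to move; the robot and the scene stay as the last step left them, time stands still between calls to the robot, and variables do not carry over. Pictures are saved under pics/ and viewed, at most 11 in all, crops included, and the job is handed in when it is done.

```bash
mkdir -p pics
cat > h.py <<'E'
import numpy as np, cv2
from workcell import readout, imaging, bot, spotter
from scipy.spatial.transform import Rotation as R
def info(c,obs=None):
    i=imaging.camera_info(c); f=192/np.tan(np.radians(i["vertical_fov"])/2)
    if "extrinsics" in i: T=np.array(i["extrinsics"])
    else:
        o=obs or readout.get_obs(); W=np.eye(4); W[:3,:3]=R.from_euler('xyz',o["tcp_rot"],degrees=True).as_matrix(); W[:3,3]=o["ee_pos"]
        T=W@np.array(i["tool_from_camera"])
    return f,i["cx"],i["cy"],T
def shot(c):
    K=info(c); p,d=imaging.camera(c); return K,p,d
def cloud(K,d):
    f,cx,cy,T=K; v,u=np.indices(d.shape); P=np.stack([(u-cx)/f*d,(v-cy)/f*d,d],-1)@T[:3,:3].T+T[:3,3]
    P[d==0]=np.nan; return P
def onplane(K,uv,z):
    f,cx,cy,T=K; r=T[:3,:3]@np.array([(uv[0]-cx)/f,(uv[1]-cy)/f,1]); o=T[:3,3]; return o+r*(z-o[2])/r[2]
def save(n,p): cv2.imwrite(f"pics/{n}.png",cv2.cvtColor(p,cv2.COLOR_RGB2BGR))
E
python3 - <<'E'
from h import *
print(readout.get_obs())
ims=[]
for c in("top","side"):
    K,p,d=shot(c);P=cloud(K,d);save(c,p);np.save(c+"P",P)
    print(c,K[3].round(3).tolist(),K[:3])
    for t in("tongs","stand","plate","can_tall","can_short","relay","tray","pad","coil","pot"):
        for r in spotter.spot_in(c,t)[:3]:
            u,v=int(r["box"][0]),int(r["box"][1]); print(c,t,[round(x) for x in r["box"]],round(r["confidence"],2),P[min(v,383),min(u,511)].round(3))
E
```

```text
{'time': 0.0, 'q': array([7.00736986e+01, 5.01299123e+00, 1.00353032e+01, 9.50990961e+01,
       1.01348330e-03, 9.00003288e+01]), 'qd': array([ 0.04488277,  0.00468462,  0.08785212,  0.02699862, -0.05095889,
        0.08168391]), 'joint_efforts': array([-5.11631370e-04, -5.20392752e+01,  4.64803147e+01,  1.63529674e-02,
       -6.57482474e-05, -6.38039893e-06]), 'ee_pos': array([0.18736694, 0.51686881, 0.23057252]), 'tcp_rot': array([-1.79923216e+02, -1.01304181e-03,  1.60073368e+02]), 'wrist_force': array([0.820993  , 0.15267709, 0.04742651]), 'torque': array([-0.00936211,  0.03570887, -0.02904569]), 'grasp_force': 0.0, 'opening': 0.08536373864570704}
top [[0.007, -0.997, 0.082, 0.379], [-1.0, -0.008, -0.01, -0.012], [0.011, -0.082, -0.997, 1.509], [0.0, 0.0, 0.0, 1.0]] (np.float64(481.8483937133915), 253.36701825323394, 193.03549940728976)
top tongs [331, 240, 33, 33] 0.8 [ 0.363 -0.238  0.172]
top tongs [331, 182, 18, 26] 0.7 [ 0.522 -0.244  0.161]
top stand [325, 187, 40, 47] 0.83 [ 0.512 -0.23   0.121]
top plate [251, 177, 80, 55] 0.85 [ 0.549 -0.019  0.064]
top relay [332, 181
[... 572 characters left out ...]
163, 36, 68] 0.8 [ 0.361 -0.267  0.082]
side stand [264, 164, 47, 65] 0.86 [ 0.512 -0.234  0.077]
side stand [261, 154, 26, 51] 0.6 [ 0.518 -0.234  0.107]
side plate [221, 234, 94, 70] 0.78 [0.539 0.05  0.05 ]
side relay [171, 329, 18, 20] 0.62 [0.559 0.278 0.006]
side relay [224, 219, 14, 18] 0.48 [ 0.547 -0.003  0.055]
side tray [205, 345, 127, 72] 0.81 [0.485 0.3   0.01 ]
side pad [205, 342, 31, 30] 0.73 [0.486 0.293 0.01 ]
side coil [172, 328, 20, 20] 0.65 [0.557 0.275 0.004]
side coil [220, 232, 94, 75] 0.58 [0.541 0.044 0.051]
side pot [239, 352, 13, 20] 0.65 [0.423 0.299 0.015]
side pot [262, 156, 30, 49] 0.44 [ 0.518 -0.232  0.104]
side pot [204, 345, 124, 71] 0.2 [0.485 0.3   0.01 ]
```

Run:
```python
import cv2
a=cv2.imread("pics/top.png")[110:290,110:390];cv2.imwrite("pics/topc.png",cv2.resize(a,None,fx=2.8,fy=2.8,interpolation=cv2.INTER_CUBIC))
a=cv2.imread("pics/side.png")[90:390,120:400];cv2.imwrite("pics/sidec.png",cv2.resize(a,None,fx=2,fy=2,interpolation=cv2.INTER_CUBIC))
```

```text
(no output)
```

View pics/topc.png

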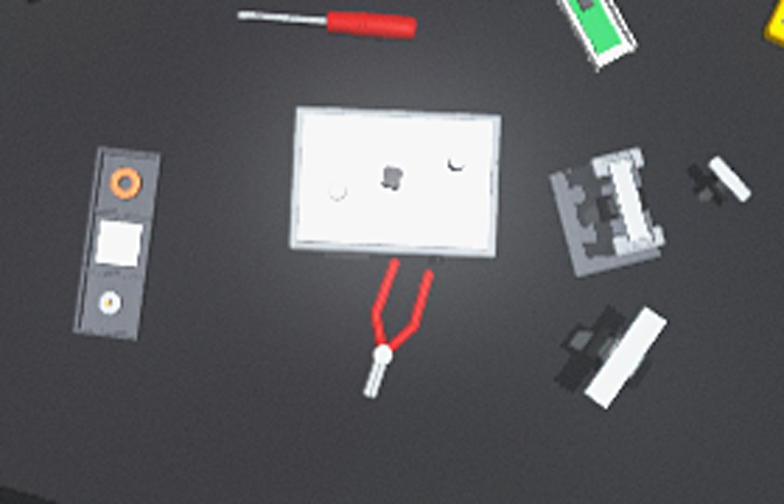

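View pics/sidec.png

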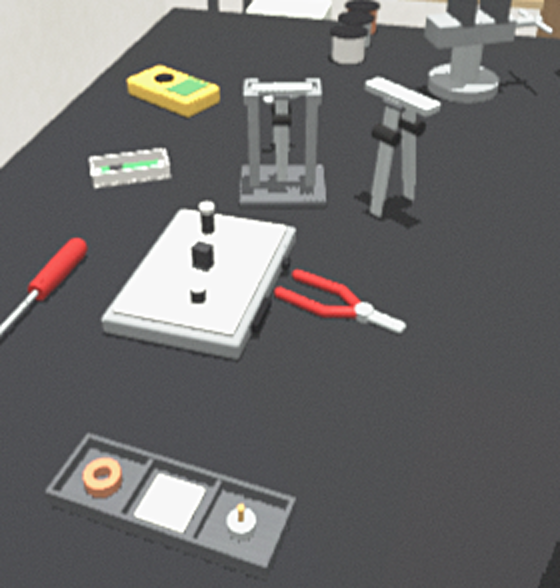

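The middle tongs hang in the stand at crop (625,205). The large set is at (625,355) and the small set at (725,180). The tall can is the plate part nearest the stand, at (455,160), and the pad is at (118,243) in the middle bay. Next I'll take a wrist view from above the plate on the way to the stand.

```bash
python3 -m jog '[{"rotation":[0,0,20],"translation":[150,-250,130],"grip":85},{"rotation":[0,0,20],"translation":[150,-250,130],"grip":85},{"rotation":[0,0,20],"translation":[150,-250,130],"grip":85},{"rotation":[0,0,20],"translation":[150,-250,130],"grip":85},{"rotation":[0,0,20],"translation":[150,-250,130],"grip":85},{"rotation":[0,0,38],"translation":[273,-520,130],"grip":85},{"rotation":[0,0,38],"translation":[273,-520,130],"grip":85},{"rotation":[0,0,38],"translation":[273,-520,130],"grip":85},{"rotation":[0,0,38],"translation":[273,-520,130],"grip":85},{"rotation":[0,0,38],"translation":[273,-520,130],"grip":85},{"rotation":[0,0,38],"translation":[273,-520,130],"grip":85},{"rotation":[0,0,38],"translation":[273,-520,130],"grip":85},{"rotation":[0,0,38],"translation":[273,-520,130],"grip":85},{"rotation":[0,0,38],"translation":[273,-520,130],"grip":85},{"rotation":[0,0,38],"translation":[273,-520,130],"grip":85}]'
python3 - <<'E'
from h import *
o=readout.get_obs();print(o["q"].round(1),o["ee_pos"],o["tcp_rot"],imaging.camera_info("wrist"))
K,p,d=shot("wrist");P=cloud(K,d);save("w1",p);np.savez("w1",P=P,p=p)
for t in("plate","can_tall","can_short","relay"):
    for r in spotter.spot_in("wrist",t)[:3]:
        u,v=int(r["box"][0]),int(r["box"][1]); print(t,[round(x) for x in r["box"]],round(r["confidence"],2),P[min(v,383),min(u,511)].round(3))
E
```

```text
time: 2.6
ee_pos: [0.4605, -0.0033, 0.3611]
tcp_rot: [180.0, -0.0, -162.0]
wrist_force: [-0.3, -0.1, 0.6]
opening: 0.0851
grasp_force: 0.0
[ -0.4  -2.   17.9 109.9   0.  -18.4] [ 0.46047056 -0.00333578  0.36114856] [ 1.79979331e+02 -2.18263629e-02 -1.62026659e+02] {'vertical_fov': 69.00796634810463, 'cx': 258.1850895684529, 'cy': 192.21033602830437, 'tool_from_camera': array([[-5.27448681e-04, -9.54378747e-01, -2.98598275e-01,
         7.62762498e-02],
       [ 9.99999680e-01, -6.83193210e-04,  4.17204579e-04,
        -7.24163589e-04],
       [-6.02171497e-04, -2.98597959e-01,  9.54378801e-01,
        -1.43775647e-01],
       [ 0.00000000e+00,  0.00000000e+00,  0.00000000e+00,
         1.00000000e+00]])}
plate [234, 195, 143, 116] 0.75 [ 0.545 -0.021  0.031]
can_tall [191, 205, 12, 16] 0.51 [ 0.571 -0.085  0.069]
can_short [271, 205, 12, 11] 0.44 [0.538 0.043 0.053]
relay [238, 207, 14, 19] 0.72 [ 0.554 -0.011  0.063]
```

View pics/w1.png

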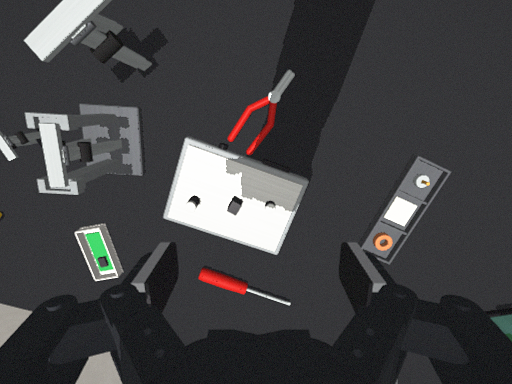

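The wrist view shows the tall can at (194,201), the relay at (235,205), the short can at (271,205), the pad at (401,211) and the yoke in the stand at (52,155). Now I'll fit positions from the depth images.

```bash
cat >> h.py <<'E'
def comps(P,zlo,zhi,c,r):
    m=(P[...,2]>zlo)&(P[...,2]<zhi)&(np.hypot(P[...,0]-c[0],P[...,1]-c[1])<r)
    Q=P[m]
    return m,Q
def rect(Q):
    (c,s,a)=cv2.minAreaRect((Q[:,:2]*1000).astype(np.float32)); return np.round(c,1),np.round(s,1),round(a,1),len(Q),np.median(Q[:,2]).round(4)
E
python3 - <<'E'
from h import *
S={"w":np.load("w1.npz")["P"],"top":np.load("topP.npy"),"side":np.load("sideP.npy")}
for n,P in S.items():
    for t,a in dict(yoke=(.146,.175,(.522,-.244),.06),seats=(.12,.175,(.522,-.244),.08),base=(.006,.018,(.51,-.23),.09),tall=(.060,.075,(.565,-.083),.03),short=(.044,.056,(.54,.045),.025),relay=(.055,.066,(.55,-.01),.025),plate=(.026,.036,(.545,-.021),.16),tray=(.012,.022,(.485,.293),.13)).items():
        m,Q=comps(P,*a)
        if len(Q)>3: print(n,t,*rect(Q))
E
```

```text
w yoke [ 523.9 -252.3] [100.3  52.5] 14.8 2537 0.1586
w seats [ 523.9 -252.3] [100.3  52.7] 14.7 3052 0.1581
w base [ 523.8 -251.7] [120.  100.7] 14.5 2834 0.0131
w tall [576.9 -84.7] [17.3 16.8] 35.3 109 0.0689
w short [544.3  45.6] [16.7 17.7] 40.3 91 0.0509
w relay [559.2 -14.7] [18.  22.1] 78.5 140 0.0612
w plate [558.1 -18. ] [224.4 155.9] 88.5 8470 0.0313
w tray [488.4 289.3] [ 72.9 205.9] 83.7 1581 0.0182
top yoke [ 522.5 -252.7] [99.8 50.9] 14.6 423 0.157
top seats [ 522.7 -253.1] [100.   51.1] 14.2 499 0.1562
top base [ 510.1 -233.6] [165.3 168.1] 54.7 702 0.0116
top tall [574.9 -86.5] [15.6 15.6] 1.8 28 0.0681
top short [542.3  45. ] [15.7 18.1] 0.5 29 0.0498
top relay [558.4 -15. ] [17.6 21.7] 76.4 41 0.0597
top plate [553. -19.] [227.7 165.5] 87.9 2708 0.0301
top tray [490.8 321.8] [139.5 205.8] 83.8 427 0.0167
side yoke [ 521.8 -248.2] [99.4 52.3] 14.7 332 0.157
side seats [ 521.8 -248.2] [99.4 52.3] 14.7 509 0.1527
side base [ 521.3 -246.7] [119.2 105.5] 15.3 710 0.0118
side tall [575.4 -81.1] [14.8 17. ] 18.2 41 0.0671
side short [543.2  48.7] [15.5 19.2] 19.0 49 0.0495
side relay [557.7 -12.3] [19.5 22.9] 79.7 62 0.0593
side plate [557.2 -11.5] [222.7 150. ] 87.2 3066 0.0302
side tray [487.3 290.7] [ 73.3 206.9] 83.9 1750 0.0172
```

```bash
python3 -m jog '[{"rotation":[0,0,0],"translation":[0,-50,0],"grip":85},{"rotation":[0,0,0],"translation":[0,-100,0],"grip":85},{"rotation":[0,0,0],"translation":[0,-150,-10],"grip":85},{"rotation":[0,0,0],"translation":[20,-200,-20],"grip":85},{"rotation":[0,0,0],"translation":[40,-220,-30],"grip":85},{"rotation":[0,0,0],"translation":[40,-220,-30],"grip":85},{"rotation":[0,0,0],"translation":[40,-220,-30],"grip":85},{"rotation":[0,0,0],"translation":[40,-220,-30],"grip":85}]'
python3 - <<'E'
from h import *
K,p,d=shot("wrist");P=cloud(K,d);save("w2",p);np.savez("w2",P=P,p=p)
for t,a in dict(yoke=(.150,.175,(.522,-.244),.06),seats=(.12,.175,(.522,-.244),.08),base=(.006,.018,(.51,-.23),.09),tall=(.060,.075,(.565,-.083),.03)).items():
        m,Q=comps(P,*a)
        if len(Q)>3: print(t,*rect(Q))
for t in ("tongs","tongs_grip","stand"):
    for r in spotter.mark_of("wrist",t)[:3]: print(t,np.round(r["uv"]),round(r["confidence"],2),onplane(K,r["uv"],{"tongs":.154,"tongs_grip":.118,"stand":0}[t]).round(4))
E
```

```text
time: 3.65
ee_pos: [0.5003, -0.2218, 0.3321]
tcp_rot: [-180.0, 0.0, -161.9]
wrist_force: [-0.7, -0.5, -0.2]
opening: 0.085
grasp_force: 0.0
yoke [ 524.1 -252.4] [100.5  50. ] 14.5 2373 0.1589
seats [ 524.2 -252.8] [100.6  50.9] 14.5 2837 0.1586
base [ 524.  -251.8] [120.4  99.2] 14.6 2080 0.0133
tall [576.7 -85.5] [16.6 17. ] 80.6 115 0.069
tongs [228. 184.] 0.95 [ 0.5252 -0.253   0.154 ]
tongs [145. 168.] 0.62 [ 0.5361 -0.3503  0.154 ]
tongs [278.  45.] 0.62 [ 0.3653 -0.2447  0.154 ]
tongs_grip [152. 159.] 0.72 [ 0.5345 -0.3555  0.118 ]
tongs_grip [231. 172.] 0.68 [ 0.5193 -0.2538  0.118 ]
tongs_grip [270.  54.] 0.56 [ 0.3701 -0.2511  0.118 ]
stand [234. 162.] 0.86 [ 0.5308 -0.2561  0.    ]
```

View pics/w2.png

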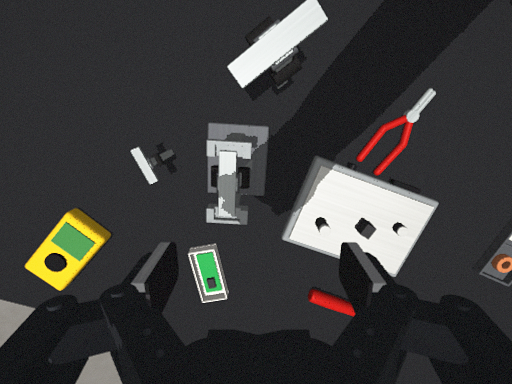

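The wrist view is now over the stand, with the yoke at about (228,184) and the stand base at (238,160). Next I'll fit the yoke between the uprights.

Run:
```python
from h import *
c=np.array([.524,-.2522]);a=np.radians(14.6);B=np.array([[np.cos(a),np.sin(a)],[-np.sin(a),np.cos(a)]])
for n in("w1","w2"):
    z=np.load(n+".npz");P=z["P"];p=z["p"]
    L=(P[...,:2]-c)@B.T; m=(P[...,2]>.15)&(abs(L[...,0])<28)&(abs(L[...,0])<.028)&(abs(L[...,1])<.03)
    Q=P[m]; print(n,rect(Q)); q=L[m]
    for lo in(-.028,-.014,0,.014):
        s=q[(q[:,0]>=lo)&(q[:,0]<lo+.014)]; print(lo,(np.percentile(s[:,1],[2,50,98])*1000).round(1),len(s))
    # x profile of brightness & height along the middle
    g=p.mean(-1)
    for lo in np.arange(-.056,.056,.004):
        k=(P[...,2]>.14)&(L[...,0]>=lo)&(L[...,0]<lo+.004)&(abs(L[...,1])<.006)
        if k.sum(): print(round(lo*1000),P[...,2][k].mean().round(4),g[k].mean().round(),end=" | ")
    print()
```

```text
w1 (array([ 523.8, -251.2]), array([55.8, 24.9]), 14.8, 951, np.float64(0.1589))
-0.028 [-10.1   1.4   9.4] 231
-0.014 [-10.3   3.2  12.6] 260
0 [-10.1   4.1  13. ] 254
0.014 [-9.7  2.1  9.5] 206
-52 0.1588 195.0 | -48 0.1563 194.0 | -44 0.151 200.0 | -40 0.1568 202.0 | -36 0.159 233.0 | -32 0.1593 233.0 | -28 0.159 233.0 | -24 0.159 232.0 | -20 0.1589 232.0 | -16 0.1592 232.0 | -12 0.1591 232.0 | -8 0.1592 232.0 | -4 0.1592 231.0 | 0 0.1592 231.0 | 4 0.1592 231.0 | 8 0.1593 231.0 | 12 0.1592 231.0 | 16 0.1592 231.0 | 20 0.1592 230.0 | 24 0.1591 231.0 | 28 0.1585 226.0 | 32 0.1585 226.0 | 36 0.1589 231.0 | 40 0.1532 201.0 | 44 0.1553 154.0 | 48 0.159 179.0 | 
w2 (array([ 524. , -252.6]), array([55.9, 60. ]), 13.7, 12379, np.float64(0.4009))
-0.028 [-29.4 -12.2  29. ] 9130
-0.014 [-29.7 -19.2   6.9] 2790
0 [-26.5  -1.9  12.6] 275
0.014 [-10.1  -0.4   9. ] 184
-52 0.1564 161.0 | -48 0.1573 199.0 | -44 0.1515 205.0 | -40 0.1568 198.0 | -36 0.1591 237.0 | -32 0.4102 27.0 | -28 0.3736 59.0 | -24 0.2924 128.0 | -20 0.3248 101.0 | -16 0.3487 75.0 | -12 0.3116 70.0 | -8 0.1668 128.0 | -4 0.1593 130.0 | 0 0.1592 131.0 | 4 0.1594 130.0 | 8 0.1594 130.0 | 12 0.1594 130.0 | 16 0.1593 131.0 | 20 0.1594 137.0 | 24 0.1593 129.0 | 28 0.1591 132.0 | 32 0.1593 159.0 | 36 0.1593 205.0 | 40 0.1587 207.0 | 44 0.1553 130.0 | 48 0.1592 161.0 |
```

```bash
python3 -m jog '[{"rotation":[0,0,-3.5],"translation":[24.5,-29.5,0],"grip":85},{"rotation":[0,0,-3.5],"translation":[24.5,-29.5,-40],"grip":85},{"rotation":[0,0,-3.5],"translation":[24.5,-29.5,-80],"grip":85},{"rotation":[0,0,-3.5],"translation":[24.5,-29.5,-110],"grip":85},{"rotation":[0,0,-3.5],"translation":[24.5,-29.5,-130],"grip":85},{"rotation":[0,0,-3.5],"translation":[24.5,-29.5,-130],"grip":85},{"rotation":[0,0,-3.5],"translation":[24.5,-29.5,-130],"grip":85},{"rotation":[0,0,-3.5],"translation":[24.5,-29.5,-130],"grip":85}]'
python3 - <<'E'
from h import *
o=readout.get_obs();print(o["ee_pos"],o["tcp_rot"]);K,p,d=shot("wrist");P=cloud(K,d);save("w3",p)
m,Q=comps(P,.006,.018,(.524,-.252),.085);print(rect(Q))
m,Q=comps(P,.145,.165,(.524,-.252),.07);print(rect(Q))
E
```

```text
time: 4.65
ee_pos: [0.5255, -0.2525, 0.2033]
tcp_rot: [-179.9, 0.1, -165.4]
wrist_force: [0.4, 0.1, 0.8]
opening: 0.0852
grasp_force: 0.0
[ 0.52550135 -0.25250437  0.2033183 ] [-1.79899843e+02  1.19928602e-01 -1.65412595e+02]
(array([ 523.4, -252.6]), array([118.4, 100.1]), 14.6, 3105, np.float64(0.0131))
(array([ 524.1, -252.6]), array([100.8,  50.1]), 14.5, 6380, np.float64(0.1589))
```

View pics/w3.png

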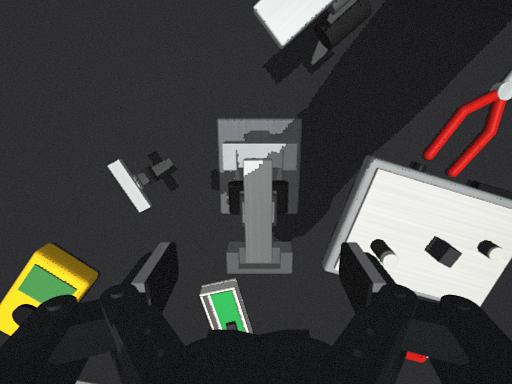

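The yoke lies centred between the fingers, at (258,205). I'll lower and grip at 49 mm.

```bash
python3 -m jog '[{"rotation":[0,0,0],"translation":[0,0,-35],"grip":85},{"rotation":[0,0,0],"translation":[0,0,-70],"grip":85},{"rotation":[0,0,0],"translation":[0,0,-95],"grip":85},{"rotation":[0,0,0],"translation":[0,0,-108],"grip":85},{"rotation":[0,0,0],"translation":[0,0,-108],"grip":85},{"rotation":[0,0,0],"translation":[0,0,-108],"grip":60},{"rotation":[0,0,0],"translation":[0,0,-108],"grip":49},{"rotation":[0,0,0],"translation":[0,0,-108],"grip":49},{"rotation":[0,0,0],"translation":[0,0,-108],"grip":49},{"rotation":[0,0,0],"translation":[0,0,-108],"grip":49},{"rotation":[0,0,0],"translation":[0,0,-108],"grip":49},{"rotation":[0,0,0],"translation":[0,0,-108],"grip":49},{"rotation":[0,0,0],"translation":[0,0,-108],"grip":49}]' 20
```

```text
time: 6.0
ee_pos: [0.5258, -0.2528, 0.0951]
tcp_rot: [-179.9, 0.1, -165.4]
wrist_force: [-0.4, 0.0, 6.7]
opening: 0.0491
grasp_force: 7.0
```

```bash
python3 -m jog '[{"rotation":[0,0,0],"translation":[0,0,8],"grip":49},{"rotation":[0,0,0],"translation":[0,0,20],"grip":49},{"rotation":[0,0,0],"translation":[0,0,35],"grip":49},{"rotation":[0,0,0],"translation":[0,0,60],"grip":49},{"rotation":[0,0,0],"translation":[0,0,95],"grip":49},{"rotation":[0,0,0],"translation":[0,0,130],"grip":49},{"rotation":[0,0,0],"translation":[0,0,165],"grip":49},{"rotation":[0,0,0],"translation":[0,0,180],"grip":49},{"rotation":[0,0,0],"translation":[0,0,180],"grip":49},{"rotation":[0,0,0],"translation":[0,0,180],"grip":49},{"rotation":[0,0,0],"translation":[0,0,180],"grip":49}]'
python3 - <<'E'
from h import *
o=readout.get_obs();K,p,d=shot("wrist");P=cloud(K,d);save("w4",p)
T=np.eye(4);T[:3,:3]=R.from_euler('xyz',o["tcp_rot"],degrees=True).as_matrix();T[:3,3]=o["ee_pos"]
L=(P-T[:3,3])@T[:3,:3]; np.savez("w4",L=L,p=p,P=P)
for lo,hi in((-.075,-.045),(-.03,-.01),(.04,.065),(.065,.09)):
    m=(L[...,2]>lo)&(L[...,2]<hi)&(np.hypot(L[...,0],L[...,1])<.06); q=L[m]
    if len(q)>5: print(lo,hi,len(q),(q.min(0)*1000).round(1),(q.max(0)*1000).round(1))
m,Q=comps(P,.060,.075,(.576,-.085),.03)
if len(Q)>3: print("tall",rect(Q))
for c in("top","side"):
    K,p,d=shot(c)
    for r in spotter.mark_of(c,"tongs_tips")[:3]+spotter.mark_of(c,"tongs")[:3]: print(c,np.round(r["uv"]),round(r["confidence"],2))
    save(c+"4",p)
E
```

```text
time: 7.1
ee_pos: [0.5246, -0.2523, 0.272]
tcp_rot: [179.9, -0.1, -165.4]
wrist_force: [0.5, -0.3, -1.6]
opening: 0.0491
grasp_force: 8.5
-0.075 -0.045 20961 [-13.1 -58.9 -75. ] [ 41.1  59.  -45. ]
-0.03 -0.01 1893 [-12.7 -38.7 -30. ] [ 14.5  37.6 -10. ]
0.04 0.065 81 [ -5.5 -24.1  40. ] [ 9.3 23.4 64.7]
tall (array([576.4, -86. ]), array([17.3, 17.2]), 65.7, 168, np.float64(0.069))
top [249. 174.] 0.51
top [157. 174.] 0.63
side [314. 194.] 0.95
side [262. 117.] 0.78
side [260. 163.] 0.57
side [317. 138.] 0.79
side [263.  65.] 0.68
side [262. 141.] 0.51
```

View pics/w4.png

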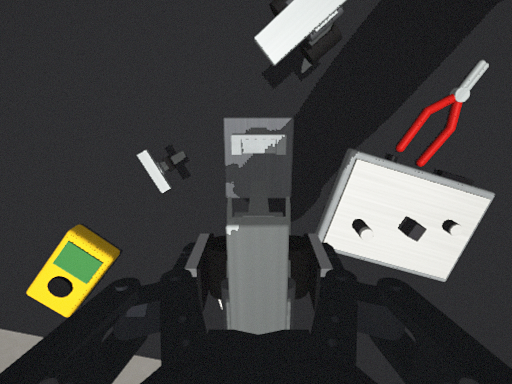

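The tongs are held firmly; the yoke fills the wrist view between the fingers at (258,275), and the tall can is at (363,230). Next I'll go above the can.

```bash
python3 -m jog '[{"rotation":[0,0,0],"translation":[7,22,0],"grip":49},{"rotation":[0,0,0],"translation":[18,57,0],"grip":49},{"rotation":[0,0,0],"translation":[30,95,0],"grip":49},{"rotation":[0,0,0],"translation":[41,130,0],"grip":49},{"rotation":[0,0,0],"translation":[49,155,0],"grip":49},{"rotation":[0,0,0],"translation":[53,167,-20],"grip":49},{"rotation":[0,0,0],"translation":[53,167,-50],"grip":49},{"rotation":[0,0,0],"translation":[53,167,-80],"grip":49},{"rotation":[0,0,0],"translation":[53,167,-100],"grip":49},{"rotation":[0,0,0],"translation":[53,167,-100],"grip":49},{"rotation":[0,0,0],"translation":[53,167,-100],"grip":49},{"rotation":[0,0,0],"translation":[53,167,-100],"grip":49}]'
python3 - <<'E'
from h import *
o=readout.get_obs();print(o["ee_pos"])
v=[]
for c in("side","wrist"):
    K,p,d=shot(c);P=cloud(K,d)
    m,Q=comps(P,.060,.075,(.576,-.085),.03)
    if len(Q)>3: print(c,"tall",rect(Q))
    T=R.from_euler('xyz',o["tcp_rot"],degrees=True).as_matrix(); L=(P-o["ee_pos"])@T
    m=(L[...,2]>.035)&(L[...,2]<.075)&(np.hypot(L[...,0],L[...,1])<.05); q=L[m]
    if len(q): print(c,"blades",len(q),(q.min(0)*1000).round(1),(q.max(0)*1000).round(1))
    if c=="side": p=cv2.resize(p[120:270,150:320],(512,452),interpolation=cv2.INTER_CUBIC)
    v.append(p[:452] if c=="side" else p)
save("v5",cv2.resize(v[0],(512,452)))
E
```

```text
time: 8.65
ee_pos: [0.5785, -0.0856, 0.175]
tcp_rot: [-179.9, 0.1, -165.4]
wrist_force: [0.6, 0.4, -0.3]
opening: 0.0495
grasp_force: 8.5
[ 0.57853823 -0.08556473  0.17499263]
side tall (array([575. , -80.2]), array([15. , 16.9]), 14.2, 39, np.float64(0.0675))
side blades 92 [ -5.2 -20.9  35.1] [ 9.2 29.5 65.5]
wrist tall (array([576.9, -85.4]), array([17.3, 17.9]), 34.4, 318, np.float64(0.0691))
wrist blades 111 [ -5.5 -24.1  35. ] [ 9.2 23.4 63.8]
```

View pics/v5.png

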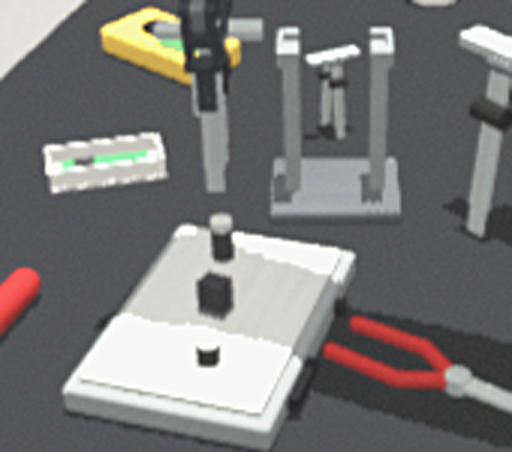

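The tongs hang straight above the tall can at (222,235). I'll lower, squeeze and lift.

```bash
python3 -m jog '[{"rotation":[0,0,0],"translation":[0,0,-20],"grip":49},{"rotation":[0,0,0],"translation":[0,0,-40],"grip":49},{"rotation":[0,0,0],"translation":[0,0,-58],"grip":49},{"rotation":[0,0,0],"translation":[0,0,-68],"grip":49},{"rotation":[0,0,0],"translation":[0,0,-68],"grip":49},{"rotation":[0,0,0],"translation":[0,0,-68],"grip":49},{"rotation":[0,0,0],"translation":[0,0,-68],"grip":46},{"rotation":[0,0,0],"translation":[0,0,-68],"grip":44},{"rotation":[0,0,0],"translation":[0,0,-68],"grip":42},{"rotation":[0,0,0],"translation":[0,0,-68],"grip":39},{"rotation":[0,0,0],"translation":[0,0,-68],"grip":39},{"rotation":[0,0,0],"translation":[0,0,-68],"grip":39},{"rotation":[0,0,0],"translation":[0,0,-68],"grip":39},{"rotation":[0,0,0],"translation":[0,0,-68],"grip":39},{"rotation":[0,0,0],"translation":[0,0,-68],"grip":39}]' 30
```

```text
time: 10.25
ee_pos: [0.5782, -0.0854, 0.1058]
tcp_rot: [-180.0, 0.0, -165.4]
wrist_force: [0.8, -0.2, 5.3]
opening: 0.0412
grasp_force: 30.2
```

```bash
python3 -m jog '[{"rotation":[0,0,0],"translation":[0,0,8],"grip":39},{"rotation":[0,0,0],"translation":[0,0,22],"grip":39},{"rotation":[0,0,0],"translation":[0,0,45],"grip":39},{"rotation":[0,0,0],"translation":[0,0,70],"grip":39},{"rotation":[0,0,0],"translation":[0,0,95],"grip":39},{"rotation":[0,0,0],"translation":[0,0,112],"grip":39},{"rotation":[0,0,0],"translation":[0,0,120],"grip":39},{"rotation":[0,0,0],"translation":[0,0,120],"grip":39},{"rotation":[0,0,0],"translation":[0,0,120],"grip":39}]'
python3 - <<'E'
from h import *
o=readout.get_obs()
K,p,d=shot("wrist");P=cloud(K,d)
T=R.from_euler('xyz',o["tcp_rot"],degrees=True).as_matrix(); L=(P-o["ee_pos"])@T
m=(L[...,2]>.035)&(np.hypot(L[...,0],L[...,1])<.04); q=L[m]
if len(q): print("held",len(q),(q.min(0)*1000).round(1),(q.max(0)*1000).round(1))
K,p,d=shot("side")
save("v6",cv2.resize(p[90:290,130:330],(512,512),interpolation=cv2.INTER_CUBIC))
E
```

```text
time: 11.15
ee_pos: [0.5778, -0.0854, 0.2246]
tcp_rot: [180.0, -0.1, -165.4]
wrist_force: [0.3, 0.0, -1.6]
opening: 0.0407
grasp_force: 30.6
held 3746 [-35.3 -39.7  35.2] [ 39.7  39.9 201.1]
```

View pics/v6.png

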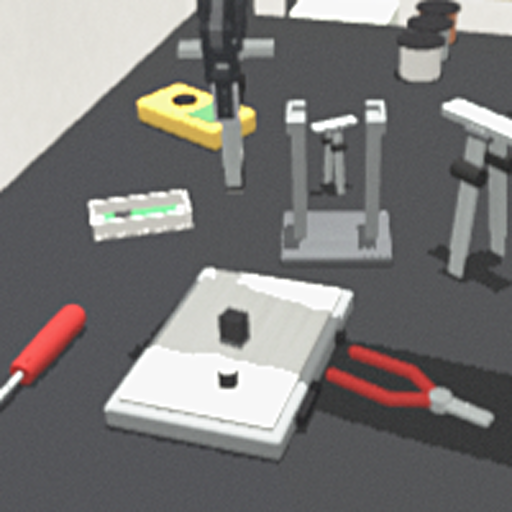

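The can has left the plate and is held between the blades at (232,165). I'll carry it over the tray.

```bash
python3 -m jog '[{"rotation":[0,0,0],"translation":[-4,15,0],"grip":39},{"rotation":[0,0,0],"translation":[-10,45,0],"grip":39},{"rotation":[0,0,0],"translation":[-19,80,0],"grip":39},{"rotation":[0,0,0],"translation":[-28,120,0],"grip":39},{"rotation":[0,0,0],"translation":[-38,160,0],"grip":39},{"rotation":[0,0,0],"translation":[-47,200,0],"grip":39},{"rotation":[0,0,0],"translation":[-56,240,0],"grip":39},{"rotation":[0,0,0],"translation":[-66,280,0],"grip":39},{"rotation":[0,0,0],"translation":[-75,320,0],"grip":39},{"rotation":[0,0,0],"translation":[-82,350,0],"grip":39},{"rotation":[0,0,0],"translation":[-86,368,0],"grip":39},{"rotation":[0,0,0],"translation":[-88,375,0],"grip":39},{"rotation":[0,0,0],"translation":[-88,375,0],"grip":39},{"rotation":[0,0,0],"translation":[-88,375,0],"grip":39},{"rotation":[0,0,0],"translation":[-88,375,0],"grip":39}]'
python3 - <<'E'
from h import *
o=readout.get_obs();print(o["ee_pos"])
K,p,d=shot("wrist");P=cloud(K,d);save("w7",p)
for n,(P_,p_) in {"w":(P,p),"w1":(np.load("w1.npz")["P"],np.load("w1.npz")["p"]),"side":(np.load("sideP.npy"),cv2.imread("pics/side.png")),"top":(np.load("topP.npy"),cv2.imread("pics/top.png"))}.items():
    m=(P_[...,2]>0)&(P_[...,2]<.014)&(np.hypot(P_[...,0]-.486,P_[...,1]-.288)<.04)&(p_.min(-1)>150)
    print(n,"pad",rect(P_[m]) if m.sum()>5 else 0)
    m,Q=comps(P_,.013,.022,(.488,.29),.115)
    if len(Q)>5: print(n,"tray",rect(Q))
T=R.from_euler('xyz',o["tcp_rot"],degrees=True).as_matrix(); L=(P-o["ee_pos"])@T
m=(L[...,2]>.035)&(L[...,2]<.12)&(np.hypot(L[...,0],L[...,1])<.04); q=L[m]
if len(q): print("held",len(q),(q.min(0)*1000).round(1),(q.max(0)*1000).round(1))
E
```

```text
time: 12.75
ee_pos: [0.4902, 0.2887, 0.2253]
tcp_rot: [-180.0, -0.0, -165.5]
wrist_force: [0.1, -0.1, -1.9]
opening: 0.0408
grasp_force: 30.6
[0.49016004 0.28865044 0.22533306]
w pad (array([488.2, 288.3]), array([44.6, 44.8]), 83.8, 1130, np.float64(0.0102))
w tray (array([488.5, 288.9]), array([ 70. , 206.4]), 83.9, 1952, np.float64(0.0187))
w1 pad (array([488.9, 290.4]), array([49.7, 48. ]), 83.4, 587, np.float64(0.0104))
w1 tray (array([488.4, 289.3]), array([ 72.9, 205.9]), 83.7, 1490, np.float64(0.0184))
side pad (array([482.5, 288.1]), array([54.6, 71.6]), 83.7, 838, np.float64(0.009))
side tray (array([487.3, 290.7]), array([ 73.3, 206.9]), 83.9, 1641, np.float64(0.0174))
top pad (array([489. , 289.8]), array([49.8, 49.2]), 84.5, 227, np.float64(0.0085))
top tray (array([487.3, 288.2]), array([ 71.9, 205.9]), 84.1, 376, np.float64(0.0173))
held 685 [ -0.1 -12.5  35. ] [10.5 11.7 73.6]
```

View pics/w7.png

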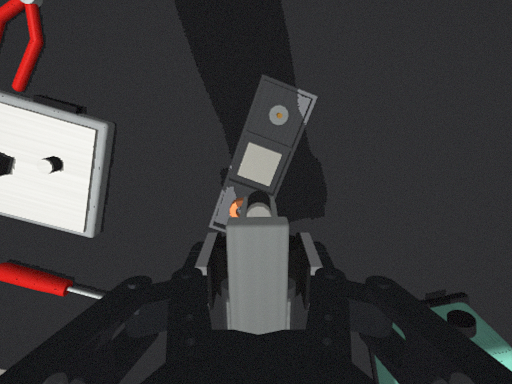

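The pad is at (260,163) in the wrist view, between the pot (278,115) and the coil (240,210), and the can shows under the yoke at (258,207). The pad measures (488.3, 288.8) mm, directly below the can, so I'll lower.

```bash
python3 -m jog '[{"rotation":[0,0,0],"translation":[0,0,-20],"grip":39},{"rotation":[0,0,0],"translation":[0,0,-50],"grip":39},{"rotation":[0,0,0],"translation":[0,0,-80],"grip":39},{"rotation":[0,0,0],"translation":[0,0,-105],"grip":39},{"rotation":[0,0,0],"translation":[0,0,-122],"grip":39},{"rotation":[0,0,0],"translation":[0,0,-132],"grip":39},{"rotation":[0,0,0],"translation":[0,0,-137],"grip":39},{"rotation":[0,0,0],"translation":[0,0,-140],"grip":39},{"rotation":[0,0,0],"translation":[0,0,-140],"grip":39},{"rotation":[0,0,0],"translation":[0,0,-140],"grip":39},{"rotation":[0,0,0],"translation":[0,0,-140],"grip":39},{"rotation":[0,0,0],"translation":[0,0,-140],"grip":39}]'
```

```text
time: 14.0
ee_pos: [0.4901, 0.2897, 0.0857]
tcp_rot: [180.0, 0.0, -165.4]
wrist_force: [0.3, 0.2, -1.2]
opening: 0.0411
grasp_force: 30.6
```

```bash
python3 -m jog '[{"rotation":[0,0,0],"translation":[0,0,-1],"grip":39},{"rotation":[0,0,0],"translation":[0,0,-1],"grip":39},{"rotation":[0,0,0],"translation":[0,0,-2],"grip":39},{"rotation":[0,0,0],"translation":[0,0,-2],"grip":39},{"rotation":[0,0,0],"translation":[0,0,-2],"grip":39}]'
```

```text
time: 14.5
ee_pos: [0.4904, 0.2898, 0.0842]
tcp_rot: [180.0, 0.1, -165.4]
wrist_force: [-0.3, -0.6, 5.1]
opening: 0.041
grasp_force: 31.1
```

Contact at 5 N. I'll open to free the can and raise the tongs.

```bash
python3 -m jog '[{"rotation":[0,0,0],"translation":[0,0,0],"grip":41},{"rotation":[0,0,0],"translation":[0,0,0],"grip":42},{"rotation":[0,0,0],"translation":[0,0,0],"grip":43},{"rotation":[0,0,0],"translation":[0,0,0],"grip":44},{"rotation":[0,0,0],"translation":[0,0,0],"grip":45},{"rotation":[0,0,0],"translation":[0,0,0],"grip":46},{"rotation":[0,0,0],"translation":[0,0,0],"grip":47},{"rotation":[0,0,0],"translation":[0,0,0],"grip":47},{"rotation":[0,0,0],"translation":[0,0,0],"grip":47},{"rotation":[0,0,0],"translation":[0,0,0],"grip":47},{"rotation":[0,0,0],"translation":[0,0,5],"grip":47},{"rotation":[0,0,0],"translation":[0,0,12],"grip":47},{"rotation":[0,0,0],"translation":[0,0,25],"grip":47},{"rotation":[0,0,0],"translation":[0,0,50],"grip":47},{"rotation":[0,0,0],"translation":[0,0,80],"grip":47},{"rotation":[0,0,0],"translation":[0,0,115],"grip":47},{"rotation":[0,0,0],"translation":[0,0,150],"grip":47},{"rotation":[0,0,0],"translation":[0,0,180],"grip":47},{"rotation":[0,0,0],"translation":[0,0,190],"grip":47},{"rotation":[0,0,0],"translation":[0,0,190],"grip":47}]'
python3 - <<'E'
from h import *
o=readout.get_obs();print(o["ee_pos"])
T=R.from_euler('xyz',o["tcp_rot"],degrees=True).as_matrix()
for c in("wrist","side"):
    K,p,d=shot(c);P=cloud(K,d)
    m,Q=comps(P,.041,.056,(.488,.289),.03)
    if len(Q)>3: print(c,"can top",rect(Q))
    L=(P-o["ee_pos"])@T
    for lo,hi in((.035,.075),(-.075,-.050)):
        m=(L[...,2]>lo)&(L[...,2]<hi)&(np.hypot(L[...,0],L[...,1])<.045)&(abs(L[...,1])<(.03 if lo>0 else .011)); q=L[m]
        if len(q): print(c,"tongs",len(q),(np.percentile(q,1,0)*1000).round(1),(np.percentile(q,99,0)*1000).round(1))
    if c=="side":save("v8",np.hstack([cv2.resize(p[250:384,120:270],(450,402)),]))
E
```

```text
time: 16.5
ee_pos: [0.4904, 0.2899, 0.275]
tcp_rot: [180.0, 0.2, -165.4]
wrist_force: [1.1, -0.3, -0.7]
opening: 0.0468
grasp_force: 8.9
[0.49042934 0.28985798 0.27495046]
wrist can top (array([489.2, 289.6]), array([17.2, 17.1]), 33.6, 141, np.float64(0.0481))
wrist tongs 125 [ -3.9 -20.3  35.4] [ 9.3 19.7 64.4]
wrist tongs 7102 [ -0.5 -10.5 -74.3] [ 40.8  10.5 -57.5]
side can top (array([488.3, 292.1]), array([16.8, 18.2]), 60.7, 97, np.float64(0.0469))
side tongs 258 [ -6.3 -17.   35.4] [ 9.4 23.3 66.6]
side tongs 280 [-38.1  -8.3 -62.6] [ 41.1  11.  -54.3]
```

View pics/v8.png

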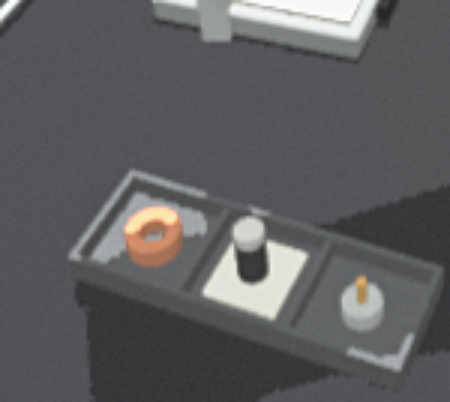

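The can stands upright mid-pad: its top measures (489.2, 289.6) against the pad's (488.3, 288.8). Coil and pot are in place. Now back to the stand.

```bash
python3 -m jog '[{"rotation":[0,0,0],"translation":[1,-15,0],"grip":48},{"rotation":[0,0,0],"translation":[3,-45,0],"grip":48},{"rotation":[0,0,0],"translation":[5,-85,0],"grip":48},{"rotation":[0,0,0],"translation":[8,-125,0],"grip":48},{"rotation":[0,0,0],"translation":[10,-165,0],"grip":48},{"rotation":[0,0,0],"translation":[13,-205,0],"grip":48},{"rotation":[0,0,0],"translation":[15,-245,0],"grip":48},{"rotation":[0,0,0],"translation":[18,-285,0],"grip":48},{"rotation":[0,0,0],"translation":[20,-325,0],"grip":48},{"rotation":[0,0,0],"translation":[23,-365,0],"grip":48},{"rotation":[0,0,0],"translation":[25,-405,0],"grip":48},{"rotation":[0,0,0],"translation":[28,-445,0],"grip":48},{"rotation":[0,0,0],"translation":[31,-485,0],"grip":48},{"rotation":[0,0,0],"translation":[33,-515,0],"grip":48},{"rotation":[0,0,0],"translation":[34,-535,0],"grip":48},{"rotation":[0,0,0],"translation":[34,-542,0],"grip":48},{"rotation":[0,0,0],"translation":[34,-542,0],"grip":48},{"rotation":[0,0,0],"translation":[34,-542,0],"grip":48},{"rotation":[0,0,0],"translation":[34,-542,0],"grip":48}]'
python3 - <<'E'
from h import *
o=readout.get_obs()
K,p,d=shot("wrist");P=cloud(K,d)
m,Q=comps(P,.006,.018,(.524,-.252),.085);print("base",rect(Q))
T=R.from_euler('xyz',o["tcp_rot"],degrees=True).as_matrix();L=(P-o["ee_pos"])@T
m=(L[...,2]>-.08)&(L[...,2]<-.05)&(abs(L[...,1])<.014)&(L[...,0]<.045)&(L[...,0]>.005);q=L[m]
for lo in(.005,.015,.025,.033):
    s=q[(q[:,0]>=lo)&(q[:,0]<lo+.01)]; print(lo,(np.percentile(s,[1,50,99],axis=0)*1000).round(1).tolist())
E
```

```text
time: 18.5
ee_pos: [0.5239, -0.2515, 0.2734]
tcp_rot: [180.0, 0.0, -165.4]
wrist_force: [0.4, 0.3, -0.6]
opening: 0.0481
grasp_force: 8.7
base (array([ 523.4, -252.4]), array([118.4, 100.2]), 14.6, 4021, np.float64(0.0132))
0.005 [[5.2, -13.7, -79.9], [10.1, -0.4, -64.4], [14.8, 13.3, -52.8]]
0.015 [[15.1, -10.6, -65.3], [20.2, -0.8, -64.0], [24.9, 8.9, -62.7]]
0.025 [[25.1, -10.6, -65.3], [30.1, -0.8, -64.1], [34.9, 8.9, -62.8]]
0.033 [[33.1, -10.6, -65.2], [38.3, -1.1, -63.8], [41.0, 8.7, -57.0]]
```

```bash
python3 -m jog '[{"rotation":[0,0,0],"translation":[0,1,-20],"grip":48},{"rotation":[0,0,0],"translation":[0,1,-50],"grip":48},{"rotation":[0,0,0],"translation":[0,1,-85],"grip":48},{"rotation":[0,0,0],"translation":[0,1,-115],"grip":48},{"rotation":[0,0,0],"translation":[0,1,-140],"grip":48},{"rotation":[0,0,0],"translation":[0,1,-155],"grip":48},{"rotation":[0,0,0],"translation":[0,1,-163],"grip":48},{"rotation":[0,0,0],"translation":[0,1,-168],"grip":48},{"rotation":[0,0,0],"translation":[0,1,-172],"grip":48},{"rotation":[0,0,0],"translation":[0,1,-175],"grip":48},{"rotation":[0,0,0],"translation":[0,1,-177],"grip":48},{"rotation":[0,0,0],"translation":[0,1,-178],"grip":48},{"rotation":[0,0,0],"translation":[0,1,-178],"grip":48},{"rotation":[0,0,0],"translation":[0,1,-178],"grip":48},{"rotation":[0,0,0],"translation":[0,1,-178],"grip":48}]'
```

```text
time: 20.05
ee_pos: [0.5241, -0.2515, 0.0955]
tcp_rot: [-180.0, 0.0, -165.4]
wrist_force: [-0.0, 0.3, -0.7]
opening: 0.0483
grasp_force: 8.7
```

```bash
python3 -m jog '[{"rotation":[0,0,0],"translation":[0,0,-1],"grip":48},{"rotation":[0,0,0],"translation":[0,0,-1.5],"grip":48},{"rotation":[0,0,0],"translation":[0,0,-2],"grip":48},{"rotation":[0,0,0],"translation":[0,0,-2],"grip":48},{"rotation":[0,0,0],"translation":[0,0,-2],"grip":48}]'
```

```text
time: 20.55
ee_pos: [0.5243, -0.2517, 0.0948]
tcp_rot: [-179.9, 0.1, -165.4]
wrist_force: [-2.1, 1.3, 7.8]
opening: 0.0478
grasp_force: 7.0
```

```bash
python3 -m jog '[{"rotation":[0,0,0],"translation":[0,0,0.5],"grip":50},{"rotation":[0,0,0],"translation":[0,0,0.5],"grip":52},{"rotation":[0,0,0],"translation":[0,0,0.5],"grip":56},{"rotation":[0,0,0],"translation":[0,0,0.5],"grip":65},{"rotation":[0,0,0],"translation":[0,0,0.5],"grip":85},{"rotation":[0,0,0],"translation":[0,0,0.5],"grip":85},{"rotation":[0,0,0],"translation":[0,0,0.5],"grip":85},{"rotation":[0,0,0],"translation":[0,0,0.5],"grip":85},{"rotation":[0,0,0],"translation":[0,0,20],"grip":85},{"rotation":[0,0,0],"translation":[0,0,45],"grip":85},{"rotation":[0,0,0],"translation":[0,0,80],"grip":85},{"rotation":[0,0,0],"translation":[0,0,115],"grip":85},{"rotation":[0,0,0],"translation":[0,0,150],"grip":85},{"rotation":[0,0,0],"translation":[0,0,180],"grip":85},{"rotation":[0,0,0],"translation":[0,0,190],"grip":85},{"rotation":[0,0,0],"translation":[0,0,190],"grip":85},{"rotation":[0,0,0],"translation":[0,0,190],"grip":85},{"rotation":[0,0,0],"translation":[0,0,190],"grip":85}]'
python3 - <<'E'
from h import *
c=np.array([.524,-.2522]);a=np.radians(14.6);B=np.array([[np.cos(a),np.sin(a)],[-np.sin(a),np.cos(a)]])
K,p,d=shot("wrist");P=cloud(K,d);save("w9",p)
L=(P[...,:2]-c)@B.T
for lo in(-.028,-.014,0,.014):
    m=(P[...,2]>.145)&(P[...,2]<.18)&(L[...,0]>lo)&(L[...,0]<lo+.014)&(abs(L[...,1])<.03)
    print(lo,(np.percentile(L[m][:,1],[2,98])*1000).round(1),P[m][:,2].min().round(4),np.median(P[m][:,2]).round(4))
K,p,d=shot("side");P=cloud(K,d);m,Q=comps(P,.041,.056,(.488,.289),.03);print("can",rect(Q))
E
```

```text
time: 22.35
ee_pos: [0.5236, -0.2513, 0.2814]
tcp_rot: [179.9, -0.1, -165.4]
wrist_force: [0.8, -0.4, -1.1]
opening: 0.0851
grasp_force: 0.0
-0.028 [-9.3 10.2] 0.1572 0.1592
-0.014 [-12.7  13.5] 0.1455 0.159
0 [-12.9  13.7] 0.1505 0.159
0.014 [-8.7  9.5] 0.1573 0.1593
can (array([488.4, 292.2]), array([17. , 17.2]), 58.1, 92, np.float64(0.0471))
```

View pics/w9.png

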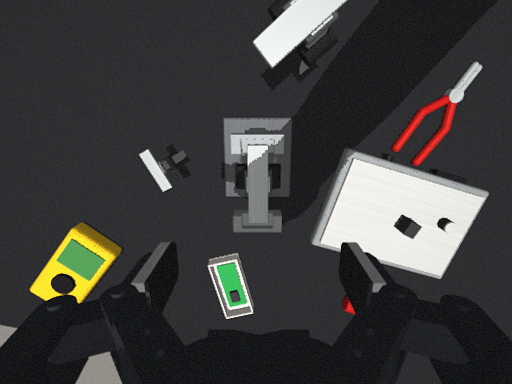

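The tongs hang level and centred in the stand at (258,185), and the relay and short can stay on the plate. I'll hand in.

```bash
python3 -c "
from workcell import bot
print(bot.job_done())"
```

```text
the job is handed in; nothing more can be done
None
```

The tall can stands upright mid-pad and the middle-sized tongs hang level in their stand; I handed the job in at about 22.5 s of the 61 s allowed, and no verdict was returned.

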